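Clamp the salt mill in the one-handed holder and loosen its head

TASK

The salt mill has to be opened for refilling, and you have only one hand: push the free corner of the wooden clamp jaw so that it swings round its pin onto the mill, and press it home until the mill is nipped firmly against the fence and stays gripped when you let go of the jaw; gently, for the mill is glass. Then turn the mill's black head about 60 degrees anticlockwise (seen from above) to loosen it and let go, leaving the mill standing upright, still gripped by the jaw. Do not disturb the mug, the spice jar or the garlic.

Things in the scene. Friction and masses are not known exactly. Their poses are not given: they have to be found in the camera images.
- holder: One-handed clamp board, fixed on the worktop: wooden bed x -135..135, y -85..125 mm, its top 18 mm above the worktop; origin on the worktop, z up. Across its +y side runs an aluminium fence 42 mm high, 120 mm long (centre x 10), whose flat rubber face looks to -y and lies at y 25 to 42 mm: the fence is set by hand in slots and its place is not measured, so where the jaw stops must be felt.
- jaw: Brown wooden bar swinging level on the pin. Origin on the pin axis, 18 mm above the worktop, z up. Spans x +20..-245 (free end), y -20..+20, z 2..36 mm. Outer face -y; inner face +y has rubber (to y +26). Closes clockwise seen from above. Its x is parallel to the holder's x within 0.1 rad once it nips the mill; it starts 0.34..0.5 rad anticlockwise of that. Stops: 0.6 open, 0.17 rad past parallel.
- jaw_pin (a point): Steel pivot pin of the jaw, at x 105, y -49 mm of the holder, top 62 mm above the worktop. A spring washer makes it stiff (1.5 N m): 225 mm from the pin a square push of about 7 N swings the jaw, about 8 N while it slides the mill along. The jaw stays where it is left, so it keeps its grip when let go.
- jaw_corner (a point): Middle of the ribbed grey thumb rest (36 x 24 mm) on the jaw's outer face near its free corner, at x -225, y -21, z +19 mm of the jaw, 37 mm above the worktop: push here, square to the bar.
- jaw_nip (a point): Point of the rubber face that meets the mill, some 95 mm from the pin (x -95, y +26, z +19 mm of the jaw). Once the mill is against the fence each further 1 N at the thumb rest adds 2.4 N here, and the rubber yields only 1 mm per 10 N. 4 to 7 N above the free-swing push is a firm grip (9 to 16 N on the glass; when let go, at most 16 N stays). Over 25 N here may crack the glass.
- salt_mill: Glass mill with white salt and black head, 161 mm high, 0.25 to 0.47 kg, standing loose on the bed (18 mm above the worktop) in front of the fence, its glass 3 to 14 mm clear of the rubber. Origin: centre of underside, z up. Glass 56 mm across to 102 mm high, neck 49 mm, head 60 mm across from 117 to 161 mm high. Friction of all things varies by 20 percent.
- salt_mill_head (a joint): Turn of the black head against the glass body, rad: 0 at the start, grows anticlockwise seen from above, stays where left. It turns against 0.2 N m of friction, more than the loose mill resists: a poorly clamped mill turns along with its head. The head does not come off.
- spice_jar: Bystander: glass spice jar with a dark cap, 41 mm across, 105 mm high, on the worktop left of the holder, at its far end. Origin: centre of underside.
- mug: Bystander: white mug, 90 mm across, 96 mm high, one handle, on the worktop beyond and right of the holder. Origin: centre of underside.
- garlic: Bystander: bulb of garlic, 50 mm, on the worktop left of the holder. Origin: its underside.
Things that resemble listed ones, but are neither listed nor needed, are in the scene too. What is shaped like the salt_mill but blue or turquoise is not meant.

How it is judged:
By the outcome, as a careful person would: the job done as asked, in the order asked, and still so for the second after the job is handed in, with the robot touching nothing.
It also fails if it takes over 64 s, if anything falls off the work surface, if the arm or the gripper's body presses on something with over 40 N, if the wrist force passes 120 N, or if a joint passes its speed limit or range.

ROBOT

A 7-joint arm with a two-finger parallel gripper is mounted at the origin on a cart in front of the work surface, level with it; the furniture and walls round the work are solid. World frame = base frame: x ahead of the robot, y to its left, z up, the work surface at z = 0. Lengths are in mm, angles in degrees, forces in N, time in s.
With the tool pointing down it reaches from about 425 to 825 mm from the base axis. Payload 3.6 kg.
Tool frame: the origin (TCP) lies midway between the tips of the shut fingers; the grasp point (between the pads) lies 19 mm behind it; z points along the fingers, y is the line along which they close (so a half turn about z gives the same grasp; the last joint's range is limited). The gripper opens to 93 mm and grips with 3 to 60 N. Pads are 15 mm wide; open, the fingers measure 128 mm over their backs; the gripper's body (75 mm by 188 mm) begins 65 mm behind the grasp point.
Start: joints at [72.508, 35.231, -0.722, 81.555, 0.464, 63.22, -2.315], TCP at [178.894, -624.867, 218.64] pointing down, gripper open.
Joint ranges: [-178.69, 178.69], [-17.37, 117.87], [-77.05, 75.6], [15.02, 138.74], [-78.02, 258.01], [0.78, 113.62], [-162.83, 162.83]. Speed limits (degrees/s): [159.86, 159.86, 180, 180, 180, 180, 180].

INTERFACE

Orientations are given as a 3x3 rotation matrix whose columns are the frame's x, y, z axes.
In Python, from plant import manip gives the robot as it stands. The module is installed in compiled form; this text tells all that it offers.
- The arm moves only by the tool apply_moves, never from a script. Its argument "series" is a list that holds one entry, the list of rows, each a list of 5 numbers: the shift along the tool's x, y, z in cm, then the turn about the tool's z in rad, then the closure, from -1 (fully open) to 1 (shut). In form: [[[tx, ty, tz, spin, claw], ...]]. A call has 1 to 10 rows; each row is the pose to reach, as a shift and turn from the pose commanded when the call began, along the tool's axes at that moment; what a row does not reach only later rows make up. A row lasts 1/12 s, in which the tool goes at most 41.7 mm and 7.16 degrees, less where a joint would pass 70% of its speed; a pose out of reach is approached as far as the arm can. A call with a gripper value outside its range is refused whole. The fingers move at their own pace and stop on an object; "squeeze" is the grip in N (left out, the last holds). Time passes only in rows, so rows that repeat a pose let the fingers close. It gives the time, the measured TCP pose, the force, the opening and the grip force at its end, in the units of the state.
- manip.get_state(): the state, without advancing time (a new reading comes with each control period).
- manip.camera(name): name is "side" or "top"; returns a dict with "frame" (384x512x3 uint8, red, green, blue), "range_z" (384x512 float32, mm along the optical axis (not along the pixel's ray), 0 where there is no reading), "camera_matrix" (3x3 intrinsics, pixels), "R" (3x3) and "t" (3): a world point X has camera coordinates R X + t. Camera axes: x right, y down, z forward; pixel columns grow to the right and rows downward; lengths in mm; the calibration is good to about 2 mm. A picture is of the moment at which its call begins.
- manip.close_job(): hands the job in; it is judged then, once.
The state is a dict: "time": time; "joint_pos": joint angles; "qd": joint speeds; "effort": joint torques, N m; "eef_pos": TCP position; "ee_rot": TCP orientation; "wrist_force": force on the tool from outside, world axes, zero at the start; "wrist_torque": the same for the moment, N m; "grip_width": opening from 0.0 (shut) to 1.0 (fully open); "finger_force": force on a finger pad.
Only numpy, scipy, OpenCV 4.12 (cv2) and the standard library are available. Lean on these libraries where they do the work, as an engineer would, in place of code of your own. Each camera call takes 0.05 s, during which the arm holds its last target. There are 200 camera calls.

## Working session

There is one attempt and no reset: what is moved stays moved. The work goes in short steps, Python scripts to look and compute and a tool call to move; the robot and the scene stay as the last step left them, time stands still between calls to the robot, and variables do not carry over. Pictures are saved under pics/ and viewed, at most 10 in all, crops included, and the job is handed in when it is done.

Besides the shell and the picture viewer there is one more tool, called after ">>>" as name(argument=value, ...) on one line, values as JSON. apply_moves: Moves the arm, as the interface text tells. Its arguments: {"type":"object","properties":{"series":{"type":"array","items":{"type":"array","items":{"type":"array","items":{"type":"number"}}}},"squeeze":{"type":"number"}},"required":["series"]}

```bash
mkdir -p pics
python3 - <<'E'
from plant import manip
import cv2,numpy as np
s=manip.get_state()
print({k:np.round(v,3).tolist() for k,v in s.items()})
for n in("top","side"):
    c=manip.camera(n); np.savez(n+"0.npz",**c); cv2.imwrite(f"pics/{n}0.png",c["frame"][:,:,::-1])
    print(n,np.round(c["camera_matrix"],1).tolist(),np.round(c["R"],3).tolist(),np.round(c["t"]).tolist())
E
```

```text
{'time': 0.0, 'joint_pos': [72.508, 35.286, -0.724, 81.641, 0.463, 63.22, -2.315], 'qd': [0.079, 0.085, 0.006, 0.004, 0.018, -0.003, -0.067], 'effort': [-0.0, -45.894, 0.209, -16.575, -0.061, 0.021, 0.0], 'eef_pos': [178.682, -624.132, 217.516], 'ee_rot': [[0.961, 0.275, -0.001], [0.275, -0.961, 0.002], [-0.0, -0.003, -1.0]], 'wrist_force': [0.156, 0.658, 0.05], 'wrist_torque': [-0.063, -0.003, -0.025], 'finger_force': 0.0, 'grip_width': 1.001}
top [[443.3, 0.0, 255.7], [0.0, 443.3, 190.8], [0.0, 0.0, 1.0]] [[-0.01, -1.0, 0.014], [-0.982, 0.007, -0.191], [0.191, -0.015, -0.981]] [-62.0, 559.0, 1432.0]
side [[374.6, 0.0, 252.3], [0.0, 374.6, 186.9], [0.0, 0.0, 1.0]] [[-0.967, -0.255, -0.01], [-0.083, 0.353, -0.932], [0.241, -0.9, -0.363]] [519.0, 159.0, 767.0]
```

View pics/top0.png

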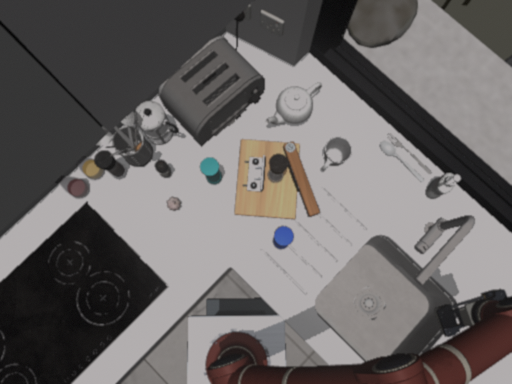

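View pics/side0.png

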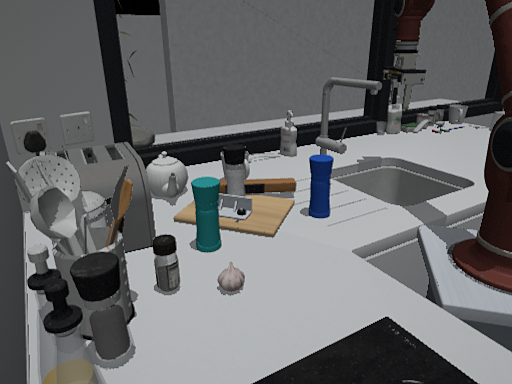

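The top view shows the board at (237–300, 140–218), with the brown jaw running from its pin near (290,146) to its free end near (312,212) and the fence at (256,175). Mill candidates in the top view:
- Black head at (278,164), on the bed between the fence and the jaw.
- Turquoise at (210,168).
- Blue at (284,237).
- Black-topped jars at (105,160) and (162,168), off the board.

Only (278,164) has a black head and stands on the bed in front of the fence. I'll confirm that in an enlarged crop and measure it.

```bash
cat > h.py <<'E'
import numpy as np,cv2
def load(n): return dict(np.load(n))
def ray(c,u,v,z):
    d=c["R"].T@np.linalg.inv(c["camera_matrix"])@[u,v,1]; o=-c["R"].T@c["t"]
    return o+d*(z-o[2])/d[2]
def cloud(c):
    v,u=np.mgrid[:384,:512]; Z=c["range_z"]
    p=np.stack([u*Z,v*Z,Z],-1)@np.linalg.inv(c["camera_matrix"]).T
    P=(p-c["t"])@c["R"]; P[Z==0]=np.nan
    return P
E
python3 - <<'E'
from h import *
c=load("top0.npz"); P=cloud(c); f=c["frame"]
cr=cv2.resize(f[125:255,195:355],None,fx=4.5,fy=4.5,interpolation=cv2.INTER_CUBIC); cv2.imwrite("pics/crop.png",cr[:,:,::-1])
hsv=cv2.cvtColor(f,cv2.COLOR_RGB2HSV)
roi=np.zeros((384,512),bool); roi[130:225,230:325]=1
# mill head
m=roi&(abs(P[...,2]-179)<8); print("head",m.sum(),np.nanmin(P[m],0),np.nanmax(P[m],0),np.nanmedian(P[m],0))
# board top
b=roi&(abs(P[...,2]-18)<5)&(hsv[...,1]>60)
r=cv2.minAreaRect(P[b][:,:2].astype(np.float32)); print("board",b.sum(),r,np.nanmedian(P[b],0)); print(cv2.boxPoints(r))
# jaw top z=54
j=roi&(abs(P[...,2]-54)<5)&(hsv[...,1]>80)&(hsv[...,0]<25)
r=cv2.minAreaRect(P[j][:,:2].astype(np.float32)); print("jaw",j.sum(),r,np.nanmedian(P[j],0)); print(cv2.boxPoints(r))
fe=roi&(abs(P[...,2]-58)<7)&(hsv[...,1]<40)
r=cv2.minAreaRect(P[fe][:,:2].astype(np.float32)); print("fence",fe.sum(),r); print(cv2.boxPoints(r))
E
```

```text
head 290 [ 594.54531715 -163.4694686   171.35022582] [ 655.80092269 -107.04483935  185.76800234] [ 623.6349042  -135.24216872  178.64481668]
board 2562 ((610.1114501953125, -107.52510070800781), (206.27999877929688, 266.53228759765625), 85.20687866210938) [ 562.00555047 -100.81476388   18.52505179]
[[ 468.69315  -199.16891 ]
 [ 734.2934   -221.43988 ]
 [ 751.5298    -15.881287]
 [ 485.9295      6.389679]]
jaw 643 ((590.902099609375, -182.50128173828125), (260.880859375, 116.6009521484375), 17.590709686279297) [ 587.7358832  -223.95312705   54.68045071]
[[ 448.94177 -166.34805]
 [ 484.18042 -277.4967 ]
 [ 732.8624  -198.65451]
 [ 697.6238   -87.50586]]
fence 183 ((654.76123046875, -186.88320922851562), (150.0055694580078, 234.29420471191406), 8.20349407196045)
[[ 563.8103    -81.6369  ]
 [ 597.2416   -313.5337  ]
 [ 745.71216  -292.12952 ]
 [ 712.2809    -60.232727]]
```

View pics/crop.png

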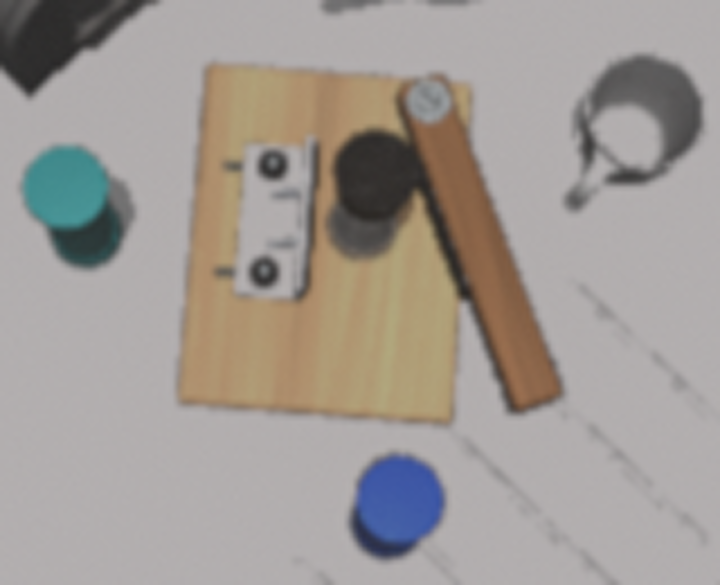

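The crop confirms it: the salt mill has its black head at crop (375,175) and stands on the bed between the fence's rubber edge, (316,137)–(303,298), and the jaw. The jaw runs from the pin at (430,100) to free-end corners (513,412) and (562,393). Next I'll work out the geometry and the clearance to the blue mill.

```bash
cat >> h.py <<'E'
O=np.array([608.4,-127.4]); a=np.deg2rad(-4.79)
EX=np.array([np.cos(a),np.sin(a)]); EY=np.array([-np.sin(a),np.cos(a)])
def toH(p): d=np.asarray(p)[...,:2]-O; return np.stack([d@EX,d@EY],-1)
def toW(x,y): return O+x*EX+y*EY
E
python3 - <<'E'
from h import *
np.set_printoptions(precision=1,suppress=True)
c=load("top0.npz"); P=cloud(c); f=c["frame"]
pt=lambda x,y,z: ray(c,195+(x+.5)/4.5-.5,125+(y+.5)/4.5-.5,z)
for n,x,y,z in[("pin",430,100,62),("pin2",415,82,54),("free1",513,412,54),("free2",562,393,54),("fence1",316,137,60),("fence2",303,298,60),("head",373,175,179),("blue",400,495,161)]:
    w=pt(x,y,z); print(n,w,toH(w))
hsv=cv2.cvtColor(f,cv2.COLOR_RGB2HSV)
m=cv2.inRange(hsv,(110,120,50),(130,255,255))>0; m[:,:200]=0
q=P[m]; print("blue",m.sum(),np.nanmin(q,0),np.nanmax(q,0)); q=q[q[:,2]>np.nanmax(q[:,2])-10]; print((q.min(0)+q.max(0))/2)
print("thumb final",toW(-120,-70))
# jaw line: brown at z~54
roi=np.zeros((384,512),bool); roi[160:225,285:325]=1
j=roi&(abs(P[...,2]-54)<3)&(hsv[...,1]>90)&(hsv[...,0]<25)
j=cv2.morphologyEx(j.astype(np.uint8),cv2.MORPH_OPEN,np.ones((3,3)))>0
q=P[j][:,:2].astype(np.float32);l=cv2.fitLine(q,cv2.DIST_L2,0,.01,.01).ravel();print("jaw",len(q),l,np.degrees(np.arctan2(l[1],l[0]))+4.79)
E
```

```text
pin [ 708.6 -185.7   62. ] [104.7 -49.7]
pin2 [ 725.3 -175.4   54. ] [120.5 -38. ]
free1 [ 471.5 -242.    54. ] [-126.9 -125.6]
free2 [ 485.3 -278.7   54. ] [-110.  -161.1]
fence1 [680.7 -99.1  60. ] [69.7 34.2]
fence2 [557.1 -87.8  60. ] [-54.4  35.2]
head [ 620.1 -133.6  179. ] [12.2 -5.2]
blue [ 401.  -148.9  161. ] [-204.9  -38.7]
blue 280 [ 369.2 -175.3   45.4] [ 424.8 -122.8  167.4]
[ 396.9 -148.9  162.4]
thumb final [ 483.  -187.1]Traceback (most recent call last):
  File "<stdin>", line 15, in <module>
cv2.error: OpenCV(4.12.0) /io/opencv/modules/imgproc/src/linefit.cpp:50: error: (-215:Assertion failed) count > 0 in function 'fitLine2D_wods'
```

Run:
```python
from h import *
np.set_printoptions(precision=0,suppress=True)
c=load("top0.npz"); P=cloud(c)
# height map over right region
for x0 in range(150,700,50):
    print(x0,[int(np.nanmax(np.append(P[...,2][(abs(P[...,0]-x0-25)<25)&(abs(P[...,1]-y0-25)<25)],-999))) for y0 in range(-250,-750,-50)])
m=(P[...,2]>150)&(P[...,0]>380)&(P[...,1]<-330)&(P[...,2]<500)
q=P[m]; print(len(q),q[::max(1,len(q)//40)])
```

```text
150 [13, 10, -197, -201, 661, 657, 645, 620, 400, -196]
200 [12, 11, -201, -198, -202, -202, -202, 594, 545, 351]
250 [12, 12, 12, -199, -198, 316, 316, 306, 2, 13]
300 [12, 13, 13, 10, -200, -200, 314, 315, 308, 11]
350 [12, 11, 11, 11, 10, -177, 10, 315, 315, 81]
400 [13, 12, 12, 11, 12, 13, 13, 12, 315, 312]
450 [60, 62, 13, 12, 12, 13, 12, 12, 12, 91]
500 [61, 61, 10, 15, 13, 12, 10, 13, 13, 118]
550 [62, 59, 12, 12, 12, 12, 11, 11, 10, 184]
600 [62, 94, 104, 104, 12, 10, 13, 14, 18, 114]
650 [60, 107, 103, 104, 11, 13, 20, 23, 24, 72]
882 [[1071. -333.  346.]
 [1075. -366.  334.]
 [1072. -361.  329.]
 [1073. -360.  318.]
 [1071. -359.  311.]
 [1067. -353.  307.]
 [1067. -353.  297.]
 [1061. -350.  295.]
 [1064. -347.  280.]
 [1063. -345.  272.]
 [1062. -347.  263.]
 [1064. -351.  247.]
 [1077. -365.  215.]
 [1072. -334.  206.]
 [1076. -337.  188.]
 [1072. -338.  183.]
 [1068. -343.  177.]
 [1063. -347.  173.]
 [1065. -351.  151.]
 [ 574. -695.  177.]
 [ 565. -666.  176.]
 [ 558. -659.  176.]
 [ 441. -670.  281.]
 [ 437. -655.  270.]
 [ 432. -652.  287.]
 [ 432. -657.  259.]
 [ 433. -656.  230.]
 [ 433. -655.  208.]
 [ 436. -659.  158.]
 [ 417. -650.  312.]
 [ 416. -637.  303.]
 [ 422. -660.  220.]
 [ 423. -660.  186.]
 [ 423. -659.  163.]
 [ 407. -656.  309.]
 [ 401. -625.  309.]
 [ 398. -644.  308.]
 [ 393. -621.  309.]
 [ 390. -639.  311.]
 [ 385. -618.  307.]
 [ 380. -599.  301.]]
```

>>> apply_moves(series=[[[0, 0, -4, 0, 1], [0, 0, -8, 0, 1], [0, 0, -12, 0, 1], [0, 0, -15.5, 0, 1], [0, 0, -15.5, 0, 1]]])

```text
time: 0.52
eef_pos: [179.7, -627.6, 382.1]
ee_rot: [[0.961, 0.275, 0.005], [0.275, -0.961, -0.015], [0.001, 0.015, -1.0]]
wrist_force: [0.6, 1.1, 1.3]
grip_width: 0.692
finger_force: 0.0
```

```bash
cat >> h.py <<'E'
def rel(W,s):  # world target -> tool shift in cm
    return np.round(s["ee_rot"].T@(np.asarray(W)-s["eef_pos"])/10,2) if not isinstance(s["ee_rot"],list) else np.round(np.array(s["ee_rot"]).T@(np.asarray(W)-s["eef_pos"])/10,2)
E
python3 - <<'E'
from h import *
from plant import manip
s=manip.get_state(); print(s["time"],s["eef_pos"],s["joint_pos"],s["grip_width"]); print(rel([519,-313,370],s))
E
```

```text
0.5167 [ 179.71765625 -627.55388835  382.13412282] [72.2893433  30.17278315 -0.3601943  64.53616711  0.18153245 84.40584292
 -2.06951447] 0.6923301656022509
[ 41.27 -20.92   0.91]
```

>>> apply_moves(series=[[[3.4, -1.7, 0, 0, 1], [6.9, -3.5, 0, 0, 1], [10.3, -5.2, 0, 0, 1], [13.8, -7, 0, 0, 1], [17.2, -8.7, 0, 0, 1], [20.6, -10.4, 0, 0, 1], [24.1, -12.2, 0, 0, 1], [27.5, -13.9, 0, 0, 1], [31, -15.7, 0, 0, 1], [34.4, -17.4, 0, 0, 1]]])

```text
time: 1.35
eef_pos: [462.7, -361.0, 373.0]
ee_rot: [[0.961, 0.275, -0.001], [0.275, -0.961, 0.001], [-0.001, -0.001, -1.0]]
wrist_force: [1.1, -0.9, 0.0]
grip_width: 0.01
finger_force: 0.0
```

Run:
```python
from h import *
from plant import manip
s=manip.get_state(); print(s["time"],s["eef_pos"],s["ee_rot"],s["joint_pos"],s["grip_width"]); print(rel([519,-313,150],s))
```

```text
1.35 [ 462.70600266 -361.02266306  373.03509349] [[ 9.61305543e-01  2.75483278e-01 -7.85498322e-04]
 [ 2.75483910e-01 -9.61305300e-01  8.57850064e-04]
 [-5.18780352e-04 -1.04104817e-03 -9.99999324e-01]] [ 39.12740121  23.76649791  -5.3342007   76.72993063   2.16698723
  79.66729494 -40.15716471] 0.01000891362086128
[ 6.75 -3.04 22.3 ]
```

>>> apply_moves(series=[[[3, -1.2, 2, 0, 1], [6, -2.4, 4, 0, 1], [6.7, -2.7, 8, 0, 1], [6.7, -2.7, 12, 0, 1], [6.7, -2.7, 16, 0, 1], [6.7, -2.7, 20, 0, 1], [6.7, -2.7, 24, 0, 1], [6.7, -2.7, 28, 0, 1], [6.7, -2.7, 30, 0, 1], [6.7, -2.7, 30, 0, 1]]])

```text
time: 2.18
eef_pos: [514.4, -316.1, 67.7]
ee_rot: [[0.961, 0.275, -0.011], [0.276, -0.961, 0.006], [-0.009, -0.009, -1.0]]
wrist_force: [-0.6, 0.4, -0.8]
grip_width: 0.007
finger_force: 0.0
```

Run:
```python
from h import *
from plant import manip
s=manip.get_state(); print(s["time"],s["eef_pos"],s["joint_pos"]); print(rel([519,-313,29],s))
for n in ("top","side"):
    c=manip.camera(n); np.savez(n+"1.npz",**c)
a=manip.camera("side")["frame"][90:290,150:400]; b=c=dict(np.load("top1.npz"))["frame"][125:255,195:355]
im=np.vstack([cv2.resize(b,(500,406)),]) ; im2=cv2.resize(a,(300,240)); 
out=np.zeros((406,800,3),np.uint8); out[:,:500]=im; out[:240,500:]=im2
cv2.imwrite("pics/p1.png",out[:,:,::-1])
```

```text
2.1833 [ 514.39141933 -316.13389459   67.6520503 ] [ 32.64430941  41.54021878  -5.1784522   97.63036916   5.13413143
  41.80065132 -49.12122884]
[ 0.56 -0.14  3.86]
```

View pics/p1.png

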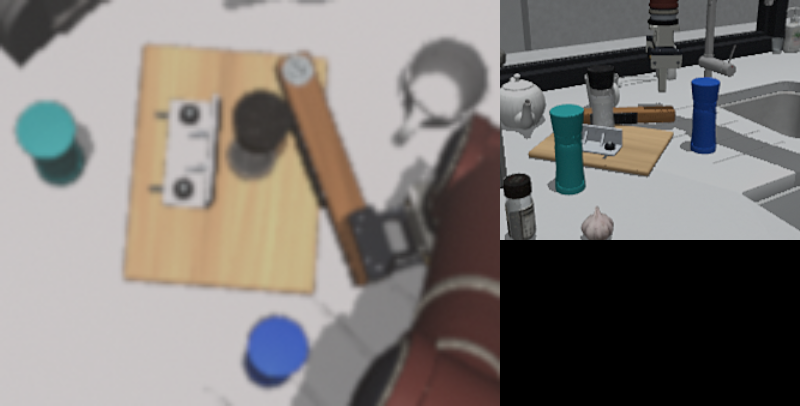

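The picture shows the shut gripper hanging just outside the jaw's free end at (385,245), nothing moved. Next: descend and close in.

>>> apply_moves(series=[[[0.5, 0, 2, -0.03, 1], [0.5, 0, 3.9, -0.03, 1], [0.5, 0, 3.9, -0.03, 1], [0.5, -0.4, 3.9, -0.03, 1], [0.5, -0.8, 3.9, -0.03, 1], [0.5, -1.2, 3.9, -0.03, 1], [0.5, -1.5, 3.9, -0.03, 1], [0.5, -1.5, 3.9, -0.03, 1]]])

```text
time: 3.0
eef_pos: [519.8, -301.7, 35.8]
ee_rot: [[0.952, 0.305, 0.001], [0.305, -0.952, 0.0], [0.001, 0.0, -1.0]]
wrist_force: [0.7, 0.9, 0.4]
grip_width: 0.004
finger_force: 0.0
```

```bash
cat >> h.py <<'E'
PIN=np.array([708.7,-185.4])
def stat():
    from plant import manip
    s=manip.get_state(); R=np.array(s["ee_rot"]); p=np.array(s["eef_pos"])
    y=np.array(R[:,1]); yaw=np.arctan2(R[1,0],R[0,0])
    d=p[:2]-PIN; ca,sa=np.cos(yaw),np.sin(yaw)
    print("t",round(s["time"],2),"p",p.round(1),"yawdeg",round(np.degrees(yaw),2),"F",np.round(s["wrist_force"],2),"push",round(float(np.array(s["wrist_force"])@y),2),"Fx",round(float(np.array(s["wrist_force"])@R[:,0]),2),
     "in tool-yaw frame at pin",np.round([d[0]*ca+d[1]*sa,-d[0]*sa+d[1]*ca],1))
    return s
E
python3 -c "
from h import *
stat()"
```

```text
t 3.0 p [ 519.8 -301.7   35.8] yawdeg 17.77 F [0.69 0.86 0.45] push -0.61 Fx 0.92 in tool-yaw frame at pin [-215.4  -53.1]
```

>>> apply_moves(series=[[[-0.4, 0, 0.6, 0, 1], [-0.4, -0.2, 0.6, 0, 1], [-0.4, -0.4, 0.6, 0, 1], [-0.4, -0.6, 0.6, 0, 1], [-0.4, -0.8, 0.6, 0, 1], [-0.4, -1.0, 0.6, 0, 1], [-0.4, -1.2, 0.6, 0, 1]]])

```text
time: 3.58
eef_pos: [512.0, -292.2, 28.7]
ee_rot: [[0.953, 0.304, 0.0], [0.304, -0.953, 0.0], [0.0, -0.0, -1.0]]
wrist_force: [0.2, -0.1, -0.1]
grip_width: 0.005
finger_force: 0.0
```

```bash
python3 -c "
from h import *
stat()"
```

```text
t 3.58 p [ 512.  -292.2   28.7] yawdeg 17.7 F [ 0.17 -0.05 -0.14] push 0.1 Fx 0.14 in tool-yaw frame at pin [-219.9  -41.9]
```

>>> apply_moves(series=[[[0, -0.2, 0, 0, 1], [0, -0.4, 0, 0, 1], [0, -0.6, 0, 0, 1], [0, -0.8, 0, 0, 1], [0, -1.0, 0, 0, 1], [0, -1.2, 0, 0, 1]]])

```text
time: 4.08
eef_pos: [509.3, -285.3, 28.9]
ee_rot: [[0.953, 0.302, 0.004], [0.302, -0.953, -0.006], [0.002, 0.007, -1.0]]
wrist_force: [2.5, -6.6, -4.2]
grip_width: 0.007
finger_force: 3.3
```

```bash
python3 -c "
from h import *
stat()"
```

```text
t 4.08 p [ 509.3 -285.3   28.9] yawdeg 17.56 F [ 2.55 -6.62 -4.17] push 7.05 Fx 0.43 in tool-yaw frame at pin [-220.3  -35.1]
```

>>> apply_moves(series=[[[-0.07, -0.44, 0, 0.02, 1], [-0.12, -0.88, 0, 0.04, 1], [-0.17, -1.33, 0, 0.06, 1], [-0.21, -1.77, 0, 0.08, 1], [-0.24, -2.21, 0, 0.1, 1], [-0.26, -2.66, 0, 0.12, 1], [-0.27, -3.1, 0, 0.14, 1], [-0.28, -3.55, 0, 0.16, 1], [-0.27, -4.0, 0, 0.18, 1], [-0.26, -4.44, 0, 0.2, 1]]])

```text
time: 4.92
eef_pos: [493.5, -243.6, 28.9]
ee_rot: [[0.994, 0.105, 0.004], [0.105, -0.994, -0.006], [0.003, 0.006, -1.0]]
wrist_force: [2.6, -6.8, -4.2]
grip_width: 0.006
finger_force: 3.2
```

```bash
python3 -c "
from h import *
stat()"
```

```text
t 4.92 p [ 493.5 -243.6   28.9] yawdeg 6.02 F [ 2.62 -6.84 -4.23] push 7.05 Fx 1.88 in tool-yaw frame at pin [-220.1  -35.3]
```

>>> apply_moves(series=[[[-0.03, -0.22, 0, 0.01, 1], [-0.07, -0.44, 0, 0.02, 1], [-0.1, -0.66, 0, 0.03, 1], [-0.12, -0.88, 0, 0.04, 1], [-0.15, -1.1, 0, 0.05, 1], [-0.16, -1.22, 0, 0.055, 1], [-0.17, -1.33, 0, 0.06, 1], [-0.18, -1.44, 0, 0.065, 1], [-0.19, -1.55, 0, 0.07, 1]]])

```text
time: 5.67
eef_pos: [490.1, -229.2, 28.9]
ee_rot: [[0.999, 0.035, 0.005], [0.035, -0.999, -0.007], [0.004, 0.007, -1.0]]
wrist_force: [1.9, -7.6, -5.2]
grip_width: 0.005
finger_force: 3.8
```

```bash
python3 -c "
from h import *
stat()"
```

```text
t 5.67 p [ 490.1 -229.2   28.9] yawdeg 2.02 F [ 1.93 -7.57 -5.16] push 7.6 Fx 1.64 in tool-yaw frame at pin [-220.   -36.1]
```

>>> apply_moves(series=[[[-0.02, -0.11, 0, 0.005, 1], [-0.03, -0.22, 0, 0.01, 1], [-0.05, -0.33, 0, 0.015, 1], [-0.07, -0.44, 0, 0.02, 1], [-0.08, -0.55, 0, 0.025, 1], [-0.1, -0.66, 0, 0.03, 1], [-0.11, -0.77, 0, 0.035, 1], [-0.12, -0.88, 0, 0.04, 1]]])

```text
time: 6.33
eef_pos: [488.5, -220.5, 28.9]
ee_rot: [[1.0, -0.005, 0.004], [-0.005, -1.0, -0.007], [0.005, 0.007, -1.0]]
wrist_force: [2.1, -8.3, -4.9]
grip_width: 0.008
finger_force: 3.8
```

```bash
python3 -c "
from h import *
stat()"
```

```text
t 6.33 p [ 488.5 -220.5   28.9] yawdeg -0.28 F [ 2.07 -8.33 -4.93] push 8.29 Fx 2.09 in tool-yaw frame at pin [-220.   -36.2]
```

>>> apply_moves(series=[[[-0.02, -0.11, 0, 0.005, 1], [-0.03, -0.22, 0, 0.01, 1], [-0.05, -0.33, 0, 0.015, 1], [-0.07, -0.44, 0, 0.02, 1], [-0.08, -0.55, 0, 0.025, 1], [-0.1, -0.66, 0, 0.03, 1]]])

```text
time: 6.83
eef_pos: [487.6, -213.9, 28.9]
ee_rot: [[0.999, -0.035, 0.005], [-0.035, -0.999, -0.007], [0.005, 0.007, -1.0]]
wrist_force: [0.6, -8.1, -5.4]
grip_width: 0.007
finger_force: 3.7
```

```bash
python3 -c "
from h import *
stat()"
```

```text
t 6.83 p [ 487.6 -213.9   28.9] yawdeg -2.01 F [ 0.56 -8.14 -5.45] push 8.08 Fx 0.82 in tool-yaw frame at pin [-220.   -36.3]
```

>>> apply_moves(series=[[[-0.01, -0.07, 0, 0.003, 1], [-0.02, -0.13, 0, 0.006, 1], [-0.03, -0.2, 0, 0.009, 1], [-0.04, -0.26, 0, 0.012, 1], [-0.05, -0.33, 0, 0.015, 1], [-0.06, -0.4, 0, 0.018, 1]]])

```text
time: 7.33
eef_pos: [487.1, -209.9, 28.9]
ee_rot: [[0.999, -0.053, 0.005], [-0.053, -0.999, -0.007], [0.005, 0.006, -1.0]]
wrist_force: [1.8, -8.0, -5.8]
grip_width: 0.005
finger_force: 3.7
```

```bash
python3 -c "
from h import *
stat()"
```

```text
t 7.33 p [ 487.1 -209.9   28.9] yawdeg -3.03 F [ 1.82 -7.98 -5.81] push 7.84 Fx 2.21 in tool-yaw frame at pin [-220.   -36.2]
```

>>> apply_moves(series=[[[-0.01, -0.07, 0, 0.003, 1], [-0.02, -0.13, 0, 0.006, 1], [-0.03, -0.2, 0, 0.009, 1], [-0.04, -0.26, 0, 0.012, 1], [-0.05, -0.33, 0, 0.015, 1], [-0.06, -0.4, 0, 0.018, 1]]])

```text
time: 7.83
eef_pos: [486.7, -205.9, 28.9]
ee_rot: [[0.997, -0.071, 0.005], [-0.071, -0.997, -0.007], [0.005, 0.006, -1.0]]
wrist_force: [2.3, -8.6, -5.6]
grip_width: 0.009
finger_force: 3.7
```

```bash
python3 -c "
from h import *
stat()"
```

```text
t 7.83 p [ 486.7 -205.9   28.9] yawdeg -4.07 F [ 2.33 -8.62 -5.58] push 8.4 Fx 2.91 in tool-yaw frame at pin [-220.   -36.2]
```

>>> apply_moves(series=[[[-0.01, -0.07, 0, 0.003, 1], [-0.02, -0.13, 0, 0.006, 1], [-0.03, -0.2, 0, 0.009, 1], [-0.04, -0.26, 0, 0.012, 1]]])

```text
time: 8.17
eef_pos: [486.5, -203.9, 28.9]
ee_rot: [[0.997, -0.083, 0.005], [-0.083, -0.997, -0.008], [0.005, 0.007, -1.0]]
wrist_force: [1.8, -9.7, -5.4]
grip_width: 0.001
finger_force: 4.3
```

```bash
python3 -c "
from h import *
stat()"
```

```text
t 8.17 p [ 486.5 -203.9   28.9] yawdeg -4.77 F [ 1.84 -9.66 -5.37] push 9.43 Fx 2.61 in tool-yaw frame at pin [-219.9  -36.9]
```

>>> apply_moves(series=[[[0, -0.07, 0, 0, 1], [0, -0.13, 0, 0, 1], [0, -0.2, 0, 0, 1], [0, -0.26, 0, 0, 1], [0, -0.26, 0, 0, 1]]])

```text
time: 8.58
eef_pos: [486.5, -202.4, 28.9]
ee_rot: [[0.996, -0.084, 0.005], [-0.084, -0.996, -0.009], [0.005, 0.008, -1.0]]
wrist_force: [2.1, -10.4, -6.1]
grip_width: 0.002
finger_force: 4.9
```

```bash
python3 -c "
from h import *
stat()"
```

```text
t 8.58 p [ 486.5 -202.4   28.9] yawdeg -4.82 F [  2.13 -10.42  -6.09] push 10.15 Fx 2.96 in tool-yaw frame at pin [-220.   -35.6]
```

>>> apply_moves(series=[[[0, -0.07, 0, 0, 1], [0, -0.14, 0, 0, 1], [0, -0.21, 0, 0, 1], [0, -0.28, 0, 0, 1], [0, -0.28, 0, 0, 1]]])

```text
time: 9.0
eef_pos: [486.5, -200.9, 29.0]
ee_rot: [[0.996, -0.085, 0.005], [-0.085, -0.996, -0.01], [0.006, 0.01, -1.0]]
wrist_force: [0.9, -12.1, -5.8]
grip_width: 0.006
finger_force: 5.9
```

```bash
python3 -c "
from h import *
stat()"
```

```text
t 9.0 p [ 486.5 -200.9   29. ] yawdeg -4.88 F [  0.91 -12.11  -5.84] push 11.93 Fx 1.9 in tool-yaw frame at pin [-220.1  -34.4]
```

>>> apply_moves(series=[[[0, -0.06, 0, 0, 1], [0, -0.11, 0, 0, 1], [0, -0.11, 0, 0, 1]]])

```text
time: 9.25
eef_pos: [486.5, -200.4, 29.0]
ee_rot: [[0.996, -0.086, 0.005], [-0.086, -0.996, -0.011], [0.006, 0.011, -1.0]]
wrist_force: [1.3, -12.3, -7.0]
grip_width: 0.002
finger_force: 6.3
```

```bash
python3 -c "
from h import *
stat()"
```

```text
t 9.25 p [ 486.5 -200.4   29. ] yawdeg -4.92 F [  1.34 -12.29  -7.03] push 12.05 Fx 2.35 in tool-yaw frame at pin [-220.1  -34. ]
```

The push reads about 12.2 N against 7.05 N free swing, so roughly 12 N is on the glass. I'll back off and look.

>>> apply_moves(series=[[[0, 0.3, 0, 0, 1], [0, 0.8, 0, 0, 1], [0, 1.6, 0, 0, 1], [0, 2.6, 0, 0, 1], [0, 3.6, -1, 0, 1], [0, 4, -5, 0, 0], [0, 4, -9, 0, -1], [0, 4, -13, 0, -1], [0, 4, -17, 0, -1], [0, 4, -20, 0, -1]]])

```text
time: 10.08
eef_pos: [482.8, -232.1, 232.3]
ee_rot: [[0.997, -0.079, 0.003], [-0.079, -0.997, -0.001], [0.003, 0.001, -1.0]]
wrist_force: [1.2, 0.2, 0.2]
grip_width: 0.313
finger_force: 0.0
```

Run:
```python
from h import *
np.set_printoptions(precision=1,suppress=True)
from plant import manip
s=stat(); print(s["joint_pos"],s["grip_width"])
c=manip.camera("top"); np.savez("top2.npz",**c); d=manip.camera("side"); np.savez("side2.npz",**d)
P=cloud(c); m=np.zeros((384,512),bool); m[130:225,230:325]=1
m&=(abs(P[...,2]-179)<6)&(c["frame"].max(-1)<90); q=P[m]
print("head",m.sum(),q.min(0),q.max(0),(q.min(0)+q.max(0))/2,q.mean(0),toH((q.min(0)+q.max(0))/2))
v,u=np.nonzero(m); print((u.min(),u.max(),v.min(),v.max()))
a=cv2.resize(c["frame"][125:255,195:355],(490,400)); b=cv2.resize(d["frame"][110:260,170:330],(310,290))
o=np.zeros((400,800,3),np.uint8); o[:,:490]=a; o[:290,490:]=b; cv2.imwrite("pics/p2.png",o[:,:,::-1])
```

```text
t 10.08 p [ 482.8 -232.1  232.3] yawdeg -4.54 F [1.2 0.1 0.2] push -0.25 Fx 1.2 in tool-yaw frame at pin [-221.5  -64.5]
[ 21.4  24.1   2.8  99.7  -1.4  56.  -69.8] 0.3126942847112561
head 254 [ 596.  -154.2  173. ] [652.1 -97.8 184.2] [ 624.  -126.   178.6] [ 622.3 -125.6  178.8] [15.5  2.7]
(np.int64(266), np.int64(284), np.int64(154), np.int64(171))
```

View pics/p2.png

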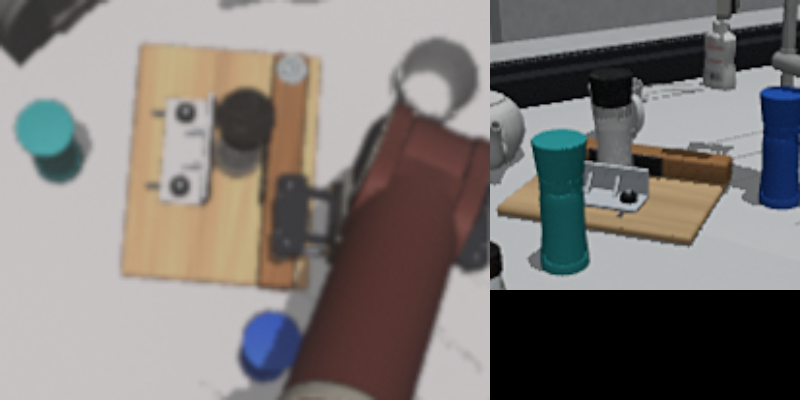

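The jaw now lies parallel along the board with the mill, head at crop (247,120), held between it and the fence. In the side view the mill is upright at (612,125), and the blue mill hasn't moved. Next I'll refine the head centre from both views.

Run:
```python
from h import *
np.set_printoptions(precision=1,suppress=True)
from plant import manip
c=load("top2.npz"); d=load("side2.npz")
g=d["frame"].max(-1); m=np.zeros((384,512),np.uint8); m[135:172,215:262]=(g[135:172,215:262]<45)
n,l,st,ce=cv2.connectedComponentsWithStats(m); k=1+st[1:,4].argmax(); print("side",st[k])
v,u=np.nonzero(l==k)
# per-row mid columns
mid=[(np.array([u[v==r].min(),u[v==r].max()])).mean() for r in range(v.min()+4,v.max()-3)]; print(np.array(mid), [np.ptp(u[v==r])+1 for r in range(v.min()+4,v.max()-3)])
us=np.median(mid); vs=(v.min()+v.max())/2
A=ray(d,us,vs,100); B=ray(d,us,vs,200); print("side at z157",ray(d,us,vs,157))
g=c["frame"].max(-1); m=np.zeros((384,512),np.uint8); m[145:180,260:292]=(g[145:180,260:292]<50)&(abs(cloud(c)[145:180,260:292,2]-179)<10)
v,u=np.nonzero(m); (x,y),r=cv2.minEnclosingCircle(np.stack([u,v],1).astype(np.float32)); print("top circ",x,y,r,ray(c,x,y,179),ray(c,u.mean(),v.mean(),179))
for p in (ray(c,x,y,179),ray(d,us,vs,157)): print(toH(p))
s=manip.get_state(); print(rel([622,-126,232],s))
```

```text
side [ 215  135   47   31 1095]
[238.  238.  238.  238.  238.  238.  238.  238.  238.  238.  238.  238.
 238.  238.  233.5 228.5 228.5 228.5 228.5 228.5 228.5 228.  232.5] [np.int64(47), np.int64(47), np.int64(47), np.int64(47), np.int64(47), np.int64(47), np.int64(47), np.int64(47), np.int64(47), np.int64(47), np.int64(47), np.int64(47), np.int64(47), np.int64(47), np.int64(38), np.int64(28), np.int64(28), np.int64(28), np.int64(28), np.int64(28), np.int64(28), np.int64(27), np.int64(20)]
side at z157 [ 620.7 -171.7  157. ]
top circ 271.5 171.0 0.5001000165939331 [ 596.3 -114.5  179. ] [ 596.3 -114.5  179. ]
[-13.1  11.8]
[ 16.  -43.1]
[ 12.8 -11.8   0.4]
```

Run:
```python
from h import *
from scipy.optimize import least_squares
np.set_printoptions(precision=1,suppress=True)
c=load("top2.npz"); d=load("side2.npz")
P=cloud(d); m=(abs(P[...,0]-622)<45)&(abs(P[...,1]+126)<45)
for lo,hi,r in((140,174,30),(40,110,28)):
    q=P[m&(P[...,2]>lo)&(P[...,2]<hi)]
    f=least_squares(lambda t:np.hypot(q[:,0]-t[0],q[:,1]-t[1])-r,[622,-126],loss="soft_l1"); print("side depth",len(q),f.x,toH(f.x),np.median(abs(f.fun)))
w=m&(P[...,2]>140)&(P[...,2]<174); v,u=np.nonzero(w)
mid=[(u[v==k].min()+u[v==k].max())/2 for k in np.unique(v)]; print(mid,v.min(),v.max()); us,vs=np.median(mid),v.mean()
a0=ray(d,us,vs,157)[:2]; dr=(ray(d,us,vs,100)-ray(d,us,vs,157))[:2]
P=cloud(c); w=(P[...,2]>171)&(P[...,2]<187)&(abs(P[...,0]-622)<40)&(abs(P[...,1]+126)<40)
v,u=np.nonzero(w); (x,y),r=cv2.minEnclosingCircle(np.stack([u,v],1).astype(np.float32)); t=ray(c,x,y,179)
print("top",x,y,r,t,"mean",ray(c,u.mean(),v.mean(),179))
# side ray perpendicular offset from top point
n=np.array([-dr[1],dr[0]])/np.hypot(*dr); print("side ray normal",n,"offset",(a0-t[:2])@n)
```

```text
side depth 264 [ 622.9 -128.9] [14.5 -0.3] 1.1597885034976265
side depth 675 [ 621.  -128.4] [12.6  0.1] 2.8447580702943824
[np.float64(232.0), np.float64(232.0), np.float64(232.0), np.float64(232.5), np.float64(232.5), np.float64(232.5), np.float64(232.5), np.float64(232.5), np.float64(233.0), np.float64(232.5), np.float64(232.5), np.float64(232.5), np.float64(232.5), np.float64(232.0), np.float64(235.0)] 150 164
top 274.7713623046875 162.0879364013672 9.677292823791504 [ 624.7 -125.2  179. ] mean [ 624.2 -125.4  179. ]
side ray normal [1.  0.3] offset -2.8069532450699777
```

>>> apply_moves(series=[[[2.6, -2.4, 0, 0, -1], [5.2, -4.8, 0, 0, -1], [7.8, -7.2, 0, 0, -1], [10.4, -9.6, 0, 0, -1], [12.8, -11.8, 0, 0, -1], [12.8, -11.8, 0, 0, -1], [12.8, -11.8, 0, 0, -1]]])

```text
time: 10.77
eef_pos: [619.6, -121.6, 226.7]
ee_rot: [[0.997, -0.074, -0.003], [-0.074, -0.997, 0.002], [-0.003, -0.002, -1.0]]
wrist_force: [0.2, -0.9, -0.2]
grip_width: 0.902
finger_force: 0.0
```

Run:
```python
from h import *
s=stat(); print(s["grip_width"],rel([622.5,-126,141],s),s["joint_pos"])
```

```text
t 10.77 p [ 619.6 -121.6  226.7] yawdeg -4.26 F [ 0.19 -0.87 -0.22] push 0.85 Fx 0.26 in tool-yaw frame at pin [-93.6  57. ]
0.9023074810668655 [0.35 0.44 8.57] [  8.05720493  33.20609147   1.88442388  84.1270141   -1.25482346
  62.8702479  -84.05036803]
```

>>> apply_moves(series=[[[0.35, 0.45, 0, 0, -1], [0.35, 0.45, 1, 0, -1], [0.35, 0.45, 2.5, 0, -1], [0.35, 0.45, 4, 0, -1], [0.35, 0.45, 5.5, 0, -1], [0.35, 0.45, 7, 0, -1], [0.35, 0.45, 8.5, 0, -1], [0.35, 0.45, 8.5, 0, -1]]])

```text
time: 11.43
eef_pos: [618.8, -130.6, 139.9]
ee_rot: [[0.997, -0.082, -0.008], [-0.082, -0.997, 0.001], [-0.008, 0.0, -1.0]]
wrist_force: [-0.3, 0.8, -1.1]
grip_width: 0.999
finger_force: 0.0
```

Run:
```python
from h import *
s=stat(); print(s["grip_width"],rel([622.5,-126,141],s))
```

```text
t 11.43 p [ 618.8 -130.6  139.9] yawdeg -4.71 F [-0.33  0.83 -1.07] push -0.8 Fx -0.38 in tool-yaw frame at pin [-94.1  47.3]
0.9993922497095483 [ 0.33 -0.48 -0.12]
```

>>> apply_moves(series=[[[0.3, -0.45, 0, 0, -1], [0.3, -0.45, 0, 0, -0.6], [0.3, -0.45, 0, 0, -0.45], [0.3, -0.45, 0, 0, -0.4], [0.3, -0.45, 0, 0, -0.4]]], squeeze=3)

```text
time: 11.85
eef_pos: [626.3, -124.9, 144.6]
ee_rot: [[0.997, -0.079, 0.002], [-0.079, -0.997, -0.0], [0.002, 0.0, -1.0]]
wrist_force: [0.4, -0.3, 0.6]
grip_width: 0.761
finger_force: 0.0
```

Run:
```python
from h import *
s=stat(); print(s["grip_width"],s["finger_force"],rel([622.5,-126,141],s))
```

```text
t 11.85 p [ 626.3 -124.9  144.6] yawdeg -4.54 F [ 0.36 -0.28  0.61] push 0.25 Fx 0.38 in tool-yaw frame at pin [-87.   53.7]
0.7608210880232477 0.0 [-0.37  0.13  0.36]
```

>>> apply_moves(series=[[[-0.35, 0.1, 0.3, 0, -0.4], [-0.35, 0.1, 0.3, 0, -0.4], [-0.35, 0.1, 0.3, 0, -0.35], [-0.35, 0.1, 0.3, 0, -0.3], [-0.35, 0.1, 0.3, 0, -0.25], [-0.35, 0.1, 0.3, 0, -0.2], [-0.35, 0.1, 0.3, 0, -0.2]]], squeeze=3)

```text
time: 12.43
eef_pos: [622.1, -126.5, 140.7]
ee_rot: [[0.997, -0.08, -0.0], [-0.08, -0.997, -0.001], [-0.0, 0.001, -1.0]]
wrist_force: [0.1, -2.3, -0.2]
grip_width: 0.634
finger_force: 3.0
```

Run:
```python
from h import *
s=stat(); print(s["grip_width"],s["grip_width"]*93,s["finger_force"],rel([622.5,-126,141],s))
```

```text
t 12.43 p [ 622.1 -126.5  140.7] yawdeg -4.58 F [ 0.06 -2.31 -0.24] push 2.3 Fx 0.25 in tool-yaw frame at pin [-91.   51.8]
0.6339440640593458 58.95679795751916 3.000002355183824 [ 0.03 -0.06 -0.03]
```

>>> apply_moves(series=[[[0, 0.08, 0, 0, -0.2], [0, 0.16, 0, 0, -0.2], [0, 0.16, 0, 0, -0.1], [0, 0.16, 0, 0, 0]]], squeeze=3)

```text
time: 12.77
eef_pos: [622.1, -126.8, 140.7]
ee_rot: [[0.997, -0.079, -0.0], [-0.079, -0.997, 0.0], [-0.0, -0.0, -1.0]]
wrist_force: [-1.2, -0.5, 0.4]
grip_width: 0.631
finger_force: 3.0
```

Run:
```python
from h import *
s=stat(); print(s["grip_width"]*93,s["finger_force"],s["wrist_torque"])
```

```text
t 12.77 p [ 622.1 -126.8  140.7] yawdeg -4.53 F [-1.21 -0.48  0.37] push 0.57 Fx -1.17 in tool-yaw frame at pin [-90.9  51.6]
58.674426511038604 3.0000081497640796 [-0.15689419  0.087655   -0.02710139]
```

>>> apply_moves(series=[[[0, 0, 0, 0, 1], [0, 0, 0, 0, 1], [0, 0, 0, 0, 1], [0, 0, 0, -0.05, 1], [0, 0, 0, -0.1, 1], [0, 0, 0, -0.15, 1], [0, 0, 0, -0.2, 1], [0, 0, 0, -0.25, 1], [0, 0, 0, -0.3, 1]]], squeeze=22)

```text
time: 13.52
eef_pos: [622.2, -126.9, 140.7]
ee_rot: [[0.975, 0.22, 0.0], [0.22, -0.975, 0.001], [0.0, -0.001, -1.0]]
wrist_force: [-0.4, -0.2, 0.5]
grip_width: 0.63
finger_force: 22.0
```

Run:
```python
from h import *
s=stat(); print(s["grip_width"]*93,s["finger_force"],s["wrist_torque"])
```

```text
t 13.52 p [ 622.2 -126.9  140.7] yawdeg 12.74 F [-0.36 -0.24  0.46] push 0.16 Fx -0.41 in tool-yaw frame at pin [-71.5  76.2]
58.55165607652589 21.99986709980294 [ 0.0135273   0.16053611 -0.23694322]
```

>>> apply_moves(series=[[[0, 0, 0, -0.08, 1], [0, 0, 0, -0.16, 1], [0, 0, 0, -0.24, 1], [0, 0, 0, -0.32, 1], [0, 0, 0, -0.4, 1], [0, 0, 0, -0.48, 1], [0, 0, 0, -0.56, 1], [0, 0, 0, -0.64, 1], [0, 0, 0, -0.72, 1], [0, 0, 0, -0.77, 1]]])

```text
time: 14.35
eef_pos: [621.9, -127.5, 140.7]
ee_rot: [[0.546, 0.837, -0.001], [0.837, -0.546, 0.0], [-0.0, -0.001, -1.0]]
wrist_force: [0.0, -1.5, 0.9]
grip_width: 0.621
finger_force: 22.0
```

Run:
```python
from h import *
s=stat(); print(s["grip_width"]*93,s["finger_force"],s["wrist_torque"])
```

```text
t 14.35 p [ 621.9 -127.5  140.7] yawdeg 56.87 F [ 0.05 -1.53  0.88] push 0.88 Fx -1.26 in tool-yaw frame at pin [  1.  104.3]
57.752473337822764 21.999362271744758 [-0.09739015  0.33600584 -0.20695568]
```

>>> apply_moves(series=[[[0, 0, 0, 0, 1], [0, 0, 0, 0, -0.35], [0, 0, 0, 0, -0.6], [0, 0, 0, 0, -1], [0, 0, 0, 0, -1], [0, 0, 0, 0, -1], [0, 0, -1, 0, -1], [0, 0, -3, 0, -1], [0, 0, -6, 0, -1], [0, 0, -10, 0, -1]]])

```text
time: 15.18
eef_pos: [620.4, -126.8, 239.9]
ee_rot: [[0.548, 0.837, -0.006], [0.837, -0.548, 0.001], [-0.002, -0.005, -1.0]]
wrist_force: [0.8, -0.3, 0.3]
grip_width: 0.998
finger_force: 0.0
```

>>> apply_moves(series=[[[-3, 2, -2, 0, -1], [-6, 4, -2, 0, -1], [-9, 6, -2, 0, -1], [-12, 8, -2, 0, -1], [-15, 10, -2, 0, -1], [-15, 10, -2, 0, -1]]])

```text
time: 15.68
eef_pos: [620.5, -319.1, 260.4]
ee_rot: [[0.559, 0.829, -0.002], [0.829, -0.559, -0.009], [-0.008, 0.003, -1.0]]
wrist_force: [-0.7, -2.2, -0.9]
grip_width: 0.999
finger_force: 0.0
```

Run:
```python
from h import *
from plant import manip
np.set_printoptions(precision=1,suppress=True)
s=stat()
c=manip.camera("top"); d=manip.camera("side")
P=cloud(c); w=(P[...,2]>171)&(P[...,2]<187)&(abs(P[...,0]-622)<40)&(abs(P[...,1]+126)<40)
v,u=np.nonzero(w); print("head",w.sum(),ray(c,u.mean(),v.mean(),179))
P=cloud(d); m=(abs(P[...,0]-622)<45)&(abs(P[...,1]+126)<45)
w=m&(P[...,2]>140)&(P[...,2]<174); v,u=np.nonzero(w); print("side",u.mean(),v.mean(),v.min(),v.max())
a=cv2.resize(c["frame"][125:255,145:355],(500,310)); b=cv2.resize(d["frame"][110:260,170:330],(300,281))
o=np.zeros((310,800,3),np.uint8); o[:,:500]=a; o[:281,500:]=b; cv2.imwrite("pics/p3.png",o[:,:,::-1])
```

```text
t 15.68 p [ 620.5 -319.1  260.4] yawdeg 55.99 F [-0.7 -2.2 -0.9] push 0.67 Fx -2.15 in tool-yaw frame at pin [-160.1   -1.7]
head 289 [ 624.2 -125.3  179. ]
side 232.45038167938932 156.7709923664122 149 164
```

View pics/p3.png

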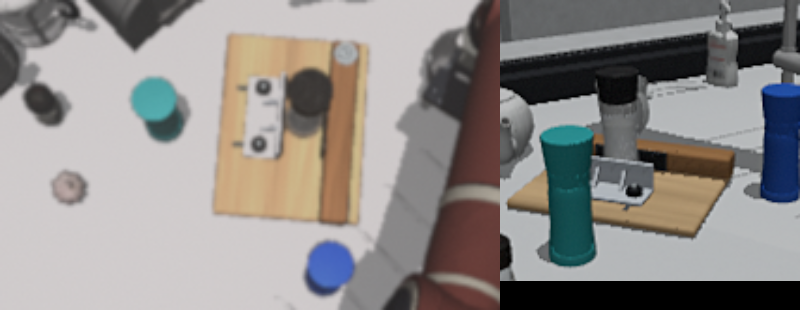

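The mill stands upright where it was (head at crop (309,90)), the jaw is still closed on it, and the bystanders are undisturbed. The gripper is clear, so I'm handing in.

```bash
python3 -c "
from plant import manip
print(manip.close_job())"
```

```text
the job is handed in; nothing more can be done
None
```

The job is handed in at about 16 s: the jaw grips the mill at an estimated 12 N, the head was turned about 61° anticlockwise (measured at the gripper), and the mill was left standing upright with nothing else disturbed.

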